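# Slide the two-armed shower hanger into the slotted rail

## Robot

A 6-joint arm with a two-finger parallel gripper is mounted at the origin on the work surface. World frame = base frame: x ahead of the robot, y to its left, z up, the work surface at z = 0. Lengths are in m, angles in rad, forces in N, time in s.
With the tool pointing down it reaches from about 0.375 to 0.825 m from the base axis. Payload 5.5 kg.
Tool frame: the origin (TCP) lies at the very end of the fingers, on their centre line; the grasp point (between the pads) lies 19 mm behind it (bot.grasp_offset is the distance from the TCP to the grasp point, in m); z points along the fingers, y is the direction in which the jaws open and shut (so a half turn about z gives the same grasp; the last joint's range is limited). The gripper opens to 85 mm and grips with 20 to 120 N. Pads are 22 mm wide; open, the fingers measure 114 mm over their backs; the gripper's body (76 mm by 85 mm) begins 54 mm behind the grasp point. The pads swing forward as they close: fully open they stand 13 mm farther back than shut.
Start: joints at [1.236, 0.314, -0.047, 1.21, 0, 1.571], TCP at [0.197, 0.567, 0.199] pointing down, gripper open.
Joint ranges: [-2.67, 2.67], [-0.69, 1.73], [-1.03, 1.25], [-2.08, 2.16], [-1.42, 1.45], [-3.14, 3.14]. Speed limits (rad/s): [2.39, 2.39, 3.01, 3.14, 3.14, 3.14].

## Interface

Orientations are given as a 3x3 rotation matrix whose columns are the frame's x, y, z axes.
In Python, from station import bot, cams, finish_job gives the robot as it stands. The module is installed in compiled form; this text tells all that it offers.
- The arm moves only by the shell command python3 -m crank 'ROWS' [OPENING]. ROWS is a JSON object of lists of equal length, an entry for each row: "delta_pos": the shift along the world's x, y, z in units of 30 mm (1.0 is 30 mm), a list of three; "twist": the turn, a rotation vector about the world's x, y, z in units of 8 degrees (1.0 is 8 degrees), a list of three. In form: {"delta_pos": [[tx, ty, tz], ...], "twist": [[rx, ry, rz], ...]}. A call has 1 to 8 rows; each row shifts and turns the pose as measured when the row begins; what a row does not reach is not made up. A row lasts 1/8 s, in which the tool goes at most 62.5 mm and 10.7 degrees, less where a joint would pass 70% of its speed; a pose out of reach is approached as far as the arm can. A call is refused whole if a number of a shift passes 1 or a number of a turn 1, either way. A call with a gripper value outside its range is refused whole. OPENING is the opening, from 0 (shut) to 1 (fully open), set as the call begins (- or left out, the last holds). The fingers move at their own pace and stop on an object; the grip force is fixed at half the most. Time passes only in rows, so rows that do not move let the fingers close. It gives the time, the measured TCP pose, the force and the opening at its end, in the units of the state.
- bot.observe(): the state, without advancing time (a new reading comes with each control period).
- cams.capture(name): name is "side" or "top"; returns the picture (384x512x3 uint8, red, green, blue); there is no depth.
- cams.camera_params(name): a dict with "fx", "fy", "cx", "cy" (pixels), "T" (4x4, takes a point from camera to world coordinates). Camera axes: x right, y down, z forward; pixel columns grow to the right and rows downward; lengths in m; the calibration is good to about 2 mm. A picture is of the moment at which its call begins. camera_params takes no time and is no camera call.
- finish_job(): hands the job in, once; it reports no verdict.
The state is a dict: "time": time; "joint_positions": joint angles; "qvel": joint speeds; "joint_torque": joint torques, N m; "tool_pos": TCP position; "tool_rot": TCP orientation; "force": force on the tool from outside, world axes, zero at the start; "moment": the same for the moment, N m; "width": opening from 0.0 (shut) to 1.0 (fully open).
Only numpy, scipy, OpenCV 4.12 (cv2) and the standard library are available. Lean on these libraries where they do the work, as an engineer would, in place of code of your own. Each camera call takes 0.05 s, during which the arm holds its last target. There are 200 camera calls.

## Task

Three hangers stand on the glass shower ledge. Pick up the one with two hook arms, carry it to the open end of the slotted metal rail, enter its round foot into the channel there and slide it along until it is fully home against the closed end. Leave it standing upright in the rail, let go of it, and do not disturb the other two hangers.

Things in the scene. Friction and masses are not known exactly. Their poses are not given: they have to be found in the camera images.
- two_arm_mid (a point): Hanger with TWO hook arms. Round foot 48 across, 8 thick; neck 12 across; grip block 20 (x) by 18 (y) mm, 45 to 85 mm above the underside; on it 8 mm round steel arms along +x and -x, to 40 mm from the axis, tips turned up to 108 mm. Stands upright, 0.13-0.25 kg. Point: centre of the block, 65 mm above the underside, on the vertical axis; z up. Grip across y from above; final yaw is free.
- rail_mouth (a point): Open end of the fixed aluminium rail: mid-line of the channel floor (6 mm above ledge) where the lips begin; x runs level into the rail, z up. Inside 60 wide, 22 high; lips 4 thick, slot 24 wide, rail top 32 above ledge. Closed end (grey cap) inside at x=200: foot home has its axis at x=176. Floor goes on as open apron x=-60..0, between wings 20 tall, 60 apart at x=0, 100 at x=-56 (mm).
- one_arm_mid (a point): Centre of the grip block of another hanger, to be left alone: same foot, neck and block, but only ONE hook arm, along its +x. Point 65 mm above its underside.
- knob_top_mid (a point): Centre of the grip block of another hanger, to be left alone: same foot, neck and block, but a small round KNOB (18 mm across, top at 103 mm) in place of hook arms. Point 65 mm above its underside.
There are look-alikes about, which are no part of the job. What is shaped like the part that bears two_arm_mid but blue is not meant.

How it is judged:
By the outcome, as a careful person would: the job done as asked, in the order asked, and still so for the second after the job is handed in, with the robot touching nothing.
It also fails if it takes over 40 s, if anything falls off the work surface, if the arm or the gripper's body presses on something with over 40 N, if the wrist force passes 120 N, or if a joint passes its speed limit or range.

## Working session

There is one attempt and no reset: what is moved stays moved. The work goes in short steps, Python scripts to look and compute and a shell command to move; the robot and the scene stay as the last step left them, time stands still between calls to the robot, and variables do not carry over. Pictures are saved under pics/ and viewed, about 8 in all and at most 12, crops included, and the job is handed in when it is done.

```bash
mkdir -p pics; python3 - <<'E'
from station import bot,cams
import cv2,numpy as np
for n in("side","top"):
    im=cams.capture(n); cv2.imwrite(f"pics/{n}0.png",cv2.resize(im[:,:,::-1],(800,600),interpolation=cv2.INTER_CUBIC))
    p=cams.camera_params(n); print(n,p["fx"],p["fy"],p["cx"],p["cy"]); print(np.round(p["T"],4))
print(bot.observe(),bot.grasp_offset)
E
```

```text
side 405.7471844672239 405.7471844672239 256.55008171841973 189.78085038679342
[[-0.914  -0.2485  0.3208  0.3085]
 [-0.4053  0.599  -0.6906  0.5957]
 [-0.0206 -0.7612 -0.6482  0.4875]
 [ 0.      0.      0.      1.    ]]
top 453.93550018499434 453.93550018499434 256.10440056322034 194.19328509567947
[[ 5.400e-03 -9.941e-01  1.086e-01  4.325e-01]
 [-9.990e-01 -6.000e-04  4.420e-02  1.283e-01]
 [-4.390e-02 -1.088e-01 -9.931e-01  8.260e-01]
 [ 0.000e+00  0.000e+00  0.000e+00  1.000e+00]]
{'time': 0.1, 'joint_positions': array([ 1.23602332e+00,  3.14165924e-01, -4.79893710e-02,  1.21021279e+00,
       -4.29719021e-06,  1.57080887e+00]), 'qvel': array([-4.92151716e-05, -1.81544024e-04,  3.12289572e-03, -2.00386283e-03,
       -1.45324587e-04,  2.22132354e-03]), 'joint_torque': array([-8.89315452e-04, -5.40771139e+01,  3.40540588e+01,  1.12629955e-02,
       -9.80595223e-05, -3.79801406e-06]), 'tool_pos': array([0.19694242, 0.56613872, 0.19800996]), 'tool_rot': array([[-9.44480795e-01,  3.28566228e-01, -5.12350650e-04],
       [ 3.28566627e-01,  9.44479626e-01, -1.48591550e-03],
       [-4.31690079e-06, -1.57175998e-03, -9.99998765e-01]]), 'force': array([ 0.00243265, -0.20017655, -1.06733407]), 'moment': array([ 0.05539862, -0.00313827,  0.00029512]), 'width': 0.9977521162952245} 0.0187
```

View pics/side0.png

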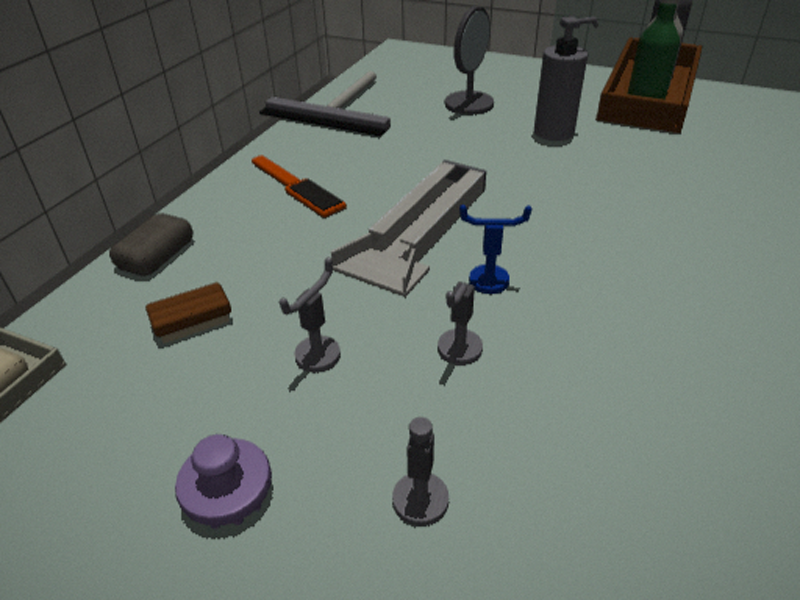

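View pics/top0.png

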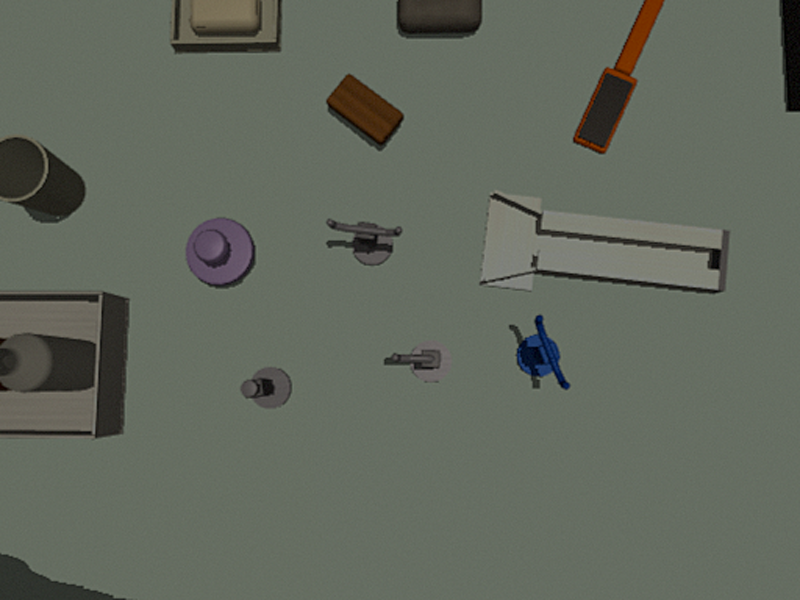

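The side view shows the two-arm hanger with its foot at about (318,352) in the enlarged picture. In the top view it is at (372,243), and the rail mouth is at about (538,238) with the cap at (725,262). I'll enlarge these areas next.

```bash
python3 - <<'E'
from station import cams
import cv2,numpy as np
t=cams.capture("top")[:,:,::-1]; s=cams.capture("side")[:,:,::-1]
def g(i,x,y,w,h,k): 
    c=cv2.resize(i[y:y+h,x:x+w],None,fx=k,fy=k,interpolation=cv2.INTER_CUBIC); return cv2.convertScaleAbs(c,alpha=1.8)
cv2.imwrite("pics/a.png",g(t,300,110,175,85,4.5))
b=np.zeros((600,800,3),np.uint8)
x=g(t,200,125,65,55,6);b[:330,:390]=x
x=g(s,170,160,66,85,6);b[:510,400:796]=x
cv2.imwrite("pics/b.png",b)
E
```

```text
(no output)
```

View pics/a.png

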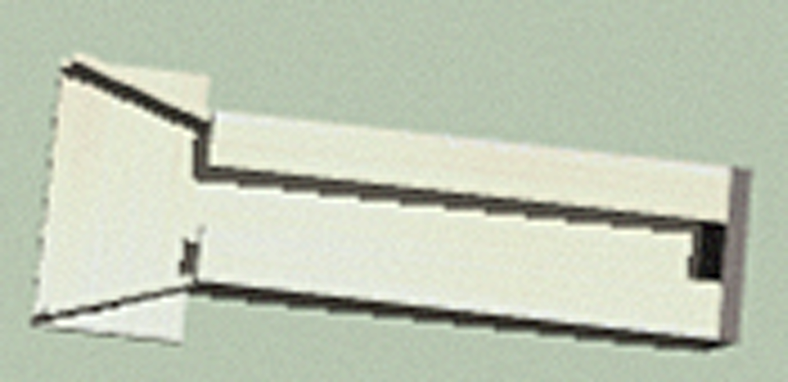

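View pics/b.png

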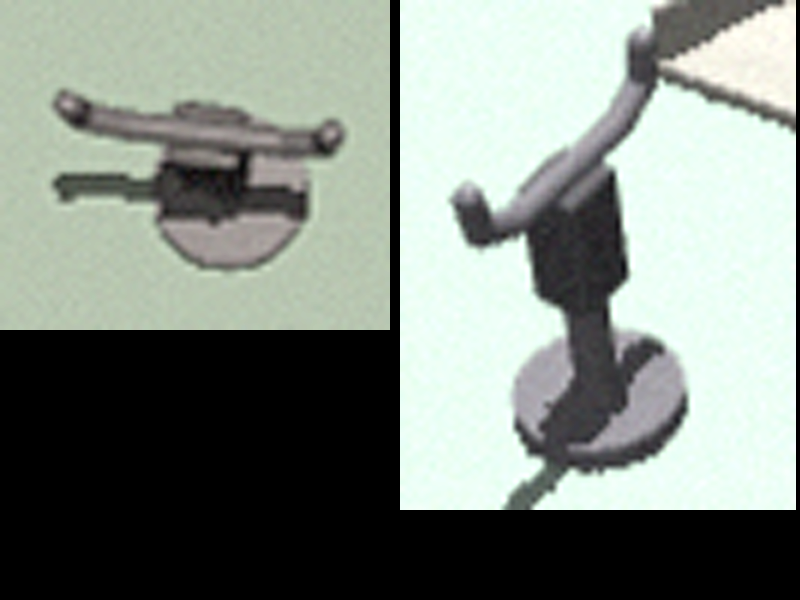

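```bash
cat > h.py <<'E'
from station import bot,cams
import numpy as np
def ray(n,u,v,z):
    p=cams.camera_params(n);T=p["T"];d=T[:3,:3]@[(u-p["cx"])/p["fx"],(v-p["cy"])/p["fy"],1];o=T[:3,3]
    return o+d*(z-o[2])/d[2]
def pt(n,x0,y0,k,u,v,z): return ray(n,x0+(u+.5)/k-.5,y0+(v+.5)/k-.5,z)
def pix(n,P):
    p=cams.camera_params(n);c=np.linalg.inv(p["T"])@[*P,1];return p["fx"]*c[0]/c[2]+p["cx"],p["fy"]*c[1]/c[2]+p["cy"]
E
python3 - <<'E'
from h import *
np.set_printoptions(precision=4,suppress=True)
B=lambda u,v,z:pt("top",200,125,6,u,v,z)
print("foot",B(232,190,.008),pt("side",170,160,6,200,389,.008))
l,r=B(68,100,.107),B(330,132,.107);print("tips",l,r,(l+r)/2,np.linalg.norm(l-r),"yaw",np.degrees(np.arctan2(*(r-l)[[1,0]])))
l,r=pt("side",170,160,6,65,196,.107),pt("side",170,160,6,240,36,.107);print("tips side",l,r,(l+r)/2,np.linalg.norm(l-r),"yaw",np.degrees(np.arctan2(*(r-l)[[1,0]])))
A=lambda u,v,z=.032:pt("top",300,110,4.5,u,v,z)
P=[A(*q) for q in[(210,112),(728,167),(722,341),(200,284)]]
for q in P:print(q)
m=(P[0]+P[3])/2;e=(P[1]+P[2])/2
print("w",np.linalg.norm(P[0]-P[3]),np.linalg.norm(P[1]-P[2]),"mid",m,e,np.linalg.norm(e-m),"yaw",np.degrees(np.arctan2(*(e-m)[[1,0]])))
for q in[(200,178),(728,225)]: print("slot edge",A(*q))
for q in[(62,65),(35,325)]: print("apron",A(*q,.006))
E
```

```text
foot [0.592  0.1979 0.008 ] [0.5922 0.2002 0.008 ]
tips [0.5975 0.2342 0.107 ] [0.5884 0.1632 0.107 ] [0.593  0.1987 0.107 ] 0.07157820209859626 yaw -97.3030962874039
tips side [0.5963 0.2375 0.107 ] [0.5882 0.1651 0.107 ] [0.5923 0.2013 0.107 ] 0.072822937245244 yaw -96.32004069707314
[0.6258 0.0044 0.032 ]
[ 0.603  -0.1948  0.032 ]
[ 0.5349 -0.1896  0.032 ]
[0.5574 0.0093 0.032 ]
w 0.06863497958338959 0.06827373899194854 mid [0.5916 0.0068 0.032 ] [ 0.5689 -0.1922  0.032 ] 0.20029322467903618 yaw -96.49452891507549
slot edge [0.5994 0.0087 0.032 ]
slot edge [ 0.5801 -0.1938  0.032 ]
apron [0.6521 0.06   0.006 ]
apron [0.5448 0.0718 0.006 ]
```

```bash
python3 - <<'E'
from h import *
np.set_printoptions(precision=3,suppress=True)
for n,q in dict(boxNR=(100,292),boxbotTR=(128,298),boxBR=(98,435),boxbotBR=(125,433),bottle=(35,360),cupbase=(60,195),lav=(220,250),knob=(271,388),one=(430,362),blue=(538,356)).items():
    print(n,ray("top",q[0]*.64,q[1]*.64,0)[:2],ray("top",q[0]*.64,q[1]*.64,.1)[:2])
E
```

```text
boxNR [0.536 0.525] [0.524 0.477]
boxbotTR [0.529 0.49 ] [0.517 0.447]
boxBR [0.368 0.518] [0.376 0.471]
boxbotBR [0.37  0.486] [0.378 0.443]
bottle [0.455 0.599] [0.452 0.542]
cupbase [0.656 0.581] [0.629 0.526]
lav [0.587 0.381] [0.568 0.351]
knob [0.423 0.315] [0.425 0.293]
one [0.455 0.13 ] [0.452 0.13 ]
blue [0.462 0.006] [0.458 0.02 ]
```

```bash
python3 -m crank '{"delta_pos":[[0.47,-0.94,0.2],[0.47,-0.94,0.2],[0.47,-0.94,0.2],[0.47,-0.94,0],[0.47,-0.94,0],[0.47,-0.94,0],[0.47,-0.94,0],[0.47,-0.94,0]],"twist":[[0,0,-1],[0,0,-1],[0,0,-1],[0,0,-1],[0,0,-1],[0,0,-1],[0,0,-1],[0,0,-1]]}' 1
```

```text
time: 1.2
tool_pos: [0.3111, 0.3345, 0.2148]
tool_rot: [[-0.086, 0.996, -0.003], [0.996, 0.086, -0.001], [-0.001, -0.003, -1.0]]
force: [0.4, -0.2, 0.3]
width: 1.0
```

```bash
python3 -m crank '{"delta_pos":[[0.94,-0.45,0],[0.94,-0.45,0],[0.94,-0.45,0],[0.94,-0.45,0],[0.94,-0.45,0],[0.94,-0.45,0],[0.94,-0.45,0],[0.94,-0.45,0]],"twist":[[0,0,-0.72],[0,0,-0.72],[0,0,0],[0,0,0],[0,0,0],[0,0,0],[0,0,0],[0,0,0]]}'
python3 -m crank '{"delta_pos":[[0.9,-0.45,0],[0.9,-0.45,0],[0,0,0]],"twist":[[0,0,0],[0,0,0],[0,0,0]]}'
```

```text
time: 2.2
tool_pos: [0.5419, 0.2206, 0.2144]
tool_rot: [[0.123, 0.992, -0.004], [0.992, -0.123, -0.0], [-0.001, -0.004, -1.0]]
force: [0.8, 0.4, 0.7]
width: 1.002
time: 2.58
tool_pos: [0.5987, 0.1912, 0.213]
tool_rot: [[0.125, 0.992, -0.005], [0.992, -0.125, -0.001], [-0.001, -0.005, -1.0]]
force: [-0.7, -0.1, 0.4]
width: 0.999
```

```bash
python3 -m crank '{"delta_pos":[[-0.21,0.26,-0.8],[0,0,-1],[0,0,-1],[0,0,0]],"twist":[[0,0,0],[0,0,0],[0,0,0],[0,0,0]]}'
python3 - <<'E'
from h import *
import cv2
b=np.zeros((600,800,3),np.uint8)
for i,(n,x,y) in enumerate((("top",185,110),("side",150,120))):
    im=cams.capture(n)[y:y+110,x:x+110,::-1]
    b[:396,i*400:i*400+396]=cv2.convertScaleAbs(cv2.resize(im,None,fx=3.6,fy=3.6,interpolation=cv2.INTER_CUBIC),alpha=1.8)
cv2.imwrite("pics/c.png",b[:400])
E
```

```text
time: 3.08
tool_pos: [0.5898, 0.2002, 0.127]
tool_rot: [[0.124, 0.992, -0.007], [0.992, -0.124, 0.0], [-0.001, -0.007, -1.0]]
force: [-0.1, -0.0, -1.1]
width: 0.997
```

View pics/c.png

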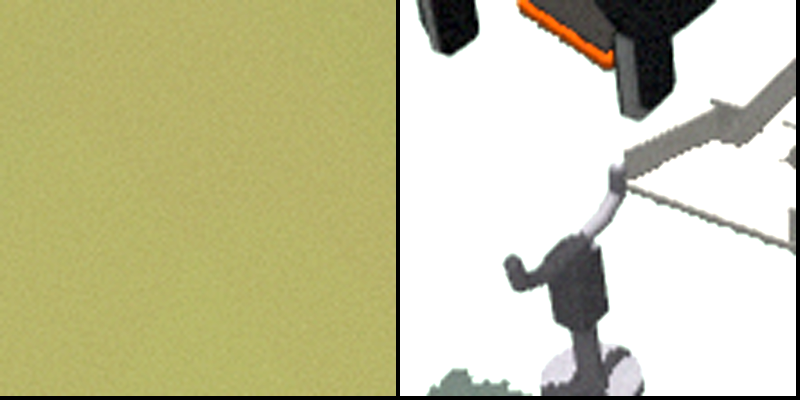

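The side view shows the fingers straddling the hanger from above, with both tips clear of the hook arms. The arm blocks the top view. I'll descend and grip.

```bash
python3 -m crank '{"delta_pos":[[0.08,-0.04,-0.8],[0,0,-0.8],[0,0,-0.7],[0.0,0,-0.25],[0,0,0]],"twist":[[0,-0.05,0],[0,0,0],[0,0,0],[0,0,0],[0,0,0]]}'
```

```text
time: 3.8
tool_pos: [0.6009, 0.2027, 0.062]
tool_rot: [[0.124, 0.992, 0.019], [0.992, -0.124, 0.007], [0.009, 0.018, -1.0]]
force: [-0.1, -0.0, 0.4]
width: 1.0
```

```bash
python3 -c "
from station import bot
s=bot.observe();print({k:s[k].round(4) for k in('joint_positions','qvel','joint_torque','tool_pos','force')})"
```

```text
{'joint_positions': array([ 3.2520e-01,  4.4080e-01, -1.8580e-01,  9.2390e-01,  2.0000e-04,
        2.0201e+00]), 'qvel': array([ 0.0013, -0.011 ,  0.0158,  0.0111,  0.0001, -0.0003]), 'joint_torque': array([-1.50000e-03, -5.80661e+01,  3.07794e+01, -3.70300e-01,
        1.30000e-03, -1.00000e-04]), 'tool_pos': array([0.6009, 0.2027, 0.062 ]), 'force': array([-0.1294, -0.0183,  0.3992])}
```

```bash
python3 -m crank '{"delta_pos":[[-0.28,-0.12,0],[0,0,0],[0,0,0]],"twist":[[-0.05,0.13,0],[0,0,0],[0,0,0]]}'
```

```text
time: 4.18
tool_pos: [0.5937, 0.1995, 0.065]
tool_rot: [[0.124, 0.992, 0.004], [0.992, -0.124, 0.001], [0.001, 0.003, -1.0]]
force: [0.4, 0.4, -0.3]
width: 1.0
```

```bash
python3 -m crank '{"delta_pos":[[-0.05,0,-0.3],[0,0,-0.3],[0,0,0]],"twist":[[0,0,0],[0,0,0],[0,0,0]]}'
```

```text
time: 4.55
tool_pos: [0.5919, 0.1994, 0.0456]
tool_rot: [[0.124, 0.992, 0.003], [0.992, -0.124, 0.0], [0.001, 0.003, -1.0]]
force: [0.1, -0.9, 0.8]
width: 1.0
```

```bash
python3 -m crank '{"delta_pos":[[0,0,0.05],[0,0,0],[0,0,0],[0,0,0],[0,0,0],[0,0,0]],"twist":[[0,0,0],[0,0,0],[0,0,0],[0,0,0],[0,0,0],[0,0,0]]}' 0
```

```text
time: 5.3
tool_pos: [0.5925, 0.1995, 0.0476]
tool_rot: [[0.124, 0.992, 0.004], [0.992, -0.124, 0.001], [0.001, 0.004, -1.0]]
force: [0.2, -0.7, 0.1]
width: 0.182
```

```bash
python3 -m crank '{"delta_pos":[[0,0,0.25],[0,0,0.25],[0,0,0],[0,0,0]],"twist":[[0,0,0],[0,0,0],[0,0,0],[0,0,0]]}'
python3 - <<'E'
from h import *
import cv2
x,y=140,110
im=cams.capture("side")[y:y+150,x:x+200,::-1]
cv2.imwrite("pics/d.png",cv2.convertScaleAbs(cv2.resize(im,None,fx=4,fy=4,interpolation=cv2.INTER_CUBIC),alpha=1.6))
E
```

```text
time: 5.8
tool_pos: [0.5921, 0.1994, 0.0636]
tool_rot: [[0.124, 0.992, 0.004], [0.992, -0.124, 0.0], [0.001, 0.004, -1.0]]
force: [0.6, 0.8, -2.7]
width: 0.184
```

View pics/d.png

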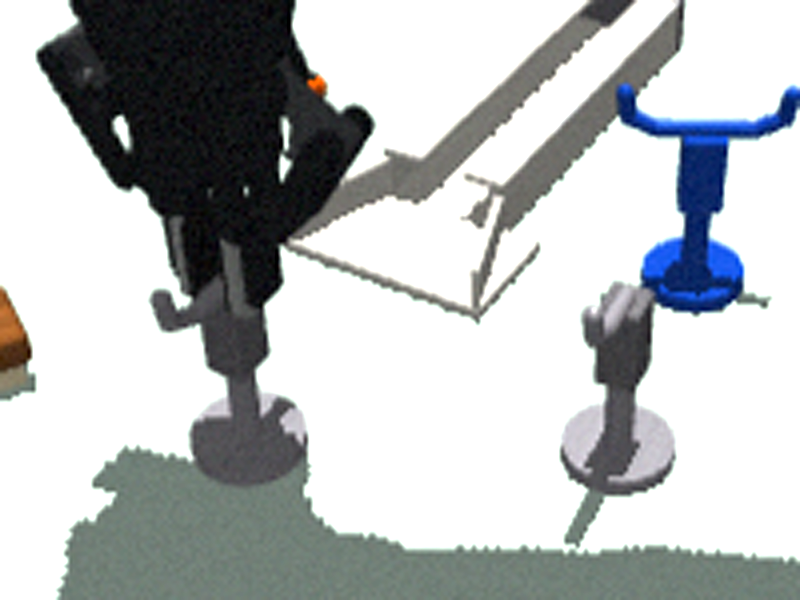

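```bash
python3 - <<'E'
from h import *
s=bot.observe();t=s["tool_pos"];R=s["tool_rot"]
c=lambda P:tuple(round((a-b)*4) for a,b in zip(pix("side",P),(140,110)))
print("tcp",c(t),"y+9",c(t+R[:,1]*.012),c(t-R[:,1]*.012))
for z in(0,.004,.008,.012,.016,.02):print(z,"foot top ctr",c([.592,.1995,z+.008]),"block ctr bottom",c([.592,.1995,z+.045]),"top",c([.592,.1995,z+.085]))
E
```

```text
tcp (238, 357) y+9 (214, 347) (262, 367)
0 foot top ctr (253, 457) block ctr bottom (243, 392) top (232, 316)
0.004 foot top ctr (252, 450) block ctr bottom (242, 384) top (231, 308)
0.008 foot top ctr (251, 443) block ctr bottom (241, 377) top (230, 300)
0.012 foot top ctr (250, 436) block ctr bottom (240, 369) top (228, 291)
0.016 foot top ctr (249, 429) block ctr bottom (239, 362) top (227, 283)
0.02 foot top ctr (248, 422) block ctr bottom (238, 354) top (226, 275)
```

Side view: the hanger is held upright with its foot centred at (248,434) and about 14 mm off the ledge, and the others haven't moved. Next I carry it to the apron.

```bash
python3 -m crank '{"delta_pos":[[0.04,-0.7,0],[0.04,-0.7,0],[0.04,-0.7,0],[0.04,-0.7,0],[0.04,-0.7,0],[0.04,-0.7,0],[0,0,0]],"twist":[[0,0,0],[0,0,0],[0,0,0],[0,0,0],[0,0,0],[0,0,0],[0,0,0]]}'
```

```text
time: 6.72
tool_pos: [0.599, 0.0619, 0.0631]
tool_rot: [[0.128, 0.992, 0.003], [0.992, -0.128, -0.001], [-0.001, 0.003, -1.0]]
force: [-0.9, 0.7, -1.4]
width: 0.18
```

```bash
python3 -m crank '{"delta_pos":[[-0.08,-0.45,0],[-0.06,-0.45,0],[0,0,0]],"twist":[[0,0,0],[0,0,0.05],[0,0,0]]}'
python3 - <<'E'
from h import *
import cv2
x,y=190,80
im=cams.capture("side")[y:y+110,x:x+140,::-1]
cv2.imwrite("pics/e.png",cv2.convertScaleAbs(cv2.resize(im,None,fx=5.5,fy=5.5,interpolation=cv2.INTER_CUBIC),alpha=1.2))
t=bot.observe()["tool_pos"]
for z in(.008,.012,.016,.02):print(z,[round((a-b)*5.5) for a,b in zip(pix("side",[t[0],t[1],z+.008]),(x,y))],[round((a-b)*5.5) for a,b in zip(pix("side",[t[0],t[1],z+.045]),(x,y))])
E
```

```text
time: 7.1
tool_pos: [0.5942, 0.0327, 0.063]
tool_rot: [[0.12, 0.993, 0.003], [0.993, -0.12, -0.001], [-0.0, 0.003, -1.0]]
force: [0.9, 0.4, -1.4]
width: 0.183
0.008 [299, 464] [295, 378]
0.012 [299, 455] [294, 368]
0.016 [298, 446] [294, 358]
0.02 [298, 437] [293, 348]
```

View pics/e.png

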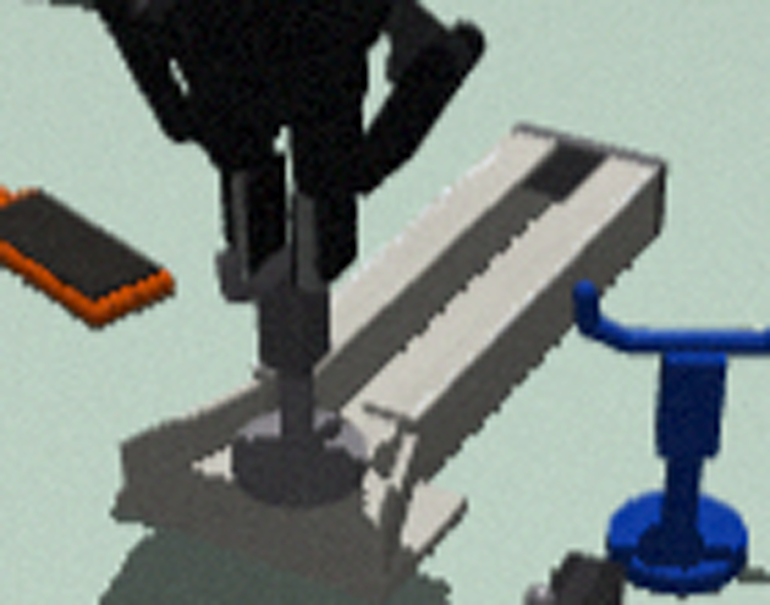

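Side view: the foot is over the apron, centred at (300,450), with its underside at about 13 mm, and is lined up with the slot. Now I enter the channel.

```bash
python3 -m crank '{"delta_pos":[[-0.05,-0.5,0],[-0.06,-0.5,0],[-0.06,-0.5,0],[-0.05,-0.5,0]],"twist":[[0,0,0],[0,0,0],[0,0,0],[0,0,0]]}'
```

```text
time: 7.65
tool_pos: [0.5874, -0.0294, 0.0631]
tool_rot: [[0.117, 0.993, 0.003], [0.993, -0.117, -0.001], [-0.0, 0.003, -1.0]]
force: [-0.0, -0.2, -1.5]
width: 0.18
```

```bash
python3 -m crank '{"delta_pos":[[-0.08,-0.7,0],[-0.08,-0.7,0],[-0.08,-0.7,0],[-0.08,-0.7,0],[-0.08,-0.7,0],[-0.06,-0.5,0],[0,0,0]],"twist":[[0,0,0],[0,0,0],[0,0,0],[0,0,0],[0,0,0],[0,0,0],[0,0,0]]}'
```

```text
time: 8.52
tool_pos: [0.5718, -0.1594, 0.0632]
tool_rot: [[0.122, 0.993, 0.004], [0.993, -0.122, -0.001], [-0.0, 0.004, -1.0]]
force: [0.4, -0.2, -0.8]
width: 0.182
```

```bash
python3 -m crank '{"delta_pos":[[0.02,0,-0.1],[0,0,-0.08],[0,0,0]],"twist":[[0,0,0],[0,0,0],[0,0,0]]}'
python3 -m crank '{"delta_pos":[[-0.01,-0.15,0],[-0.01,-0.1,0],[0,0,0]],"twist":[[0,0,0],[0,0,0],[0,0,0]]}'
```

```text
time: 8.9
tool_pos: [0.5724, -0.1579, 0.0572]
tool_rot: [[0.12, 0.993, 0.003], [0.993, -0.12, 0.0], [0.001, 0.003, -1.0]]
force: [0.7, 0.4, -1.3]
width: 0.177
time: 9.28
tool_pos: [0.572, -0.1652, 0.0573]
tool_rot: [[0.119, 0.993, 0.003], [0.993, -0.119, 0.0], [0.001, 0.003, -1.0]]
force: [0.3, 0.9, -2.3]
width: 0.183
```

Next, small steps toward the cap while watching the y force.

```bash
python3 -m crank '{"delta_pos":[[-0.01,-0.12,0],[0,0,0]],"twist":[[0,0,0],[0,0,0]]}'
python3 -m crank '{"delta_pos":[[-0.01,-0.1,0],[0,0,0]],"twist":[[0,0,0],[0,0,0]]}'
```

```text
time: 9.52
tool_pos: [0.5717, -0.1685, 0.0573]
tool_rot: [[0.119, 0.993, 0.003], [0.993, -0.119, 0.001], [0.002, 0.003, -1.0]]
force: [0.4, 0.4, -1.6]
width: 0.181
time: 9.78
tool_pos: [0.5715, -0.1703, 0.0573]
tool_rot: [[0.118, 0.993, 0.004], [0.993, -0.118, 0.004], [0.005, 0.003, -1.0]]
force: [0.2, 2.6, -2.2]
width: 0.181
```

```bash
python3 -m crank '{"delta_pos":[[0,-0.03,-0.05],[0,0,0]],"twist":[[0,0,0],[0,0,0]]}'
python3 -m crank '{"delta_pos":[[0,-0.03,-0.05],[0,0,0]],"twist":[[0,0,0],[0,0,0]]}'
```

```text
time: 10.02
tool_pos: [0.5718, -0.1706, 0.0558]
tool_rot: [[0.118, 0.993, 0.004], [0.993, -0.118, 0.006], [0.006, 0.004, -1.0]]
force: [0.2, 3.1, -3.1]
width: 0.182
time: 10.28
tool_pos: [0.572, -0.171, 0.0544]
tool_rot: [[0.117, 0.993, 0.005], [0.993, -0.117, 0.006], [0.007, 0.004, -1.0]]
force: [1.5, 4.0, -1.8]
width: 0.179
```

```bash
python3 -m crank '{"delta_pos":[[0,-0.02,-0.05],[0,0,0]],"twist":[[0,0,0],[0,0,0]]}'
python3 -m crank '{"delta_pos":[[0,-0.03,-0.04],[0,0,0]],"twist":[[0,0,0],[0,0,0]]}'
```

```text
time: 10.52
tool_pos: [0.5727, -0.171, 0.0544]
tool_rot: [[0.117, 0.993, 0.007], [0.993, -0.117, 0.008], [0.008, 0.006, -1.0]]
force: [-1.0, 3.0, -1.2]
width: 0.183
time: 10.78
tool_pos: [0.5728, -0.1712, 0.0544]
tool_rot: [[0.117, 0.993, 0.007], [0.993, -0.117, 0.009], [0.01, 0.006, -1.0]]
force: [-1.5, 3.3, 1.1]
width: 0.182
```

```bash
python3 -m crank '{"delta_pos":[[0,-0.02,0],[0,0,0]],"twist":[[-0.06,0.05,0],[0,0,0]]}'
python3 -m crank '{"delta_pos":[[0,0,0],[0,0,0],[0,0,0],[0,0,0]],"twist":[[0,0,0],[0,0,0],[0,0,0],[0,0,0]]}' 0.6
```

```text
time: 11.02
tool_pos: [0.5726, -0.1713, 0.0543]
tool_rot: [[0.117, 0.993, -0.0], [0.993, -0.117, 0.001], [0.001, -0.001, -1.0]]
force: [-1.1, 5.0, 2.6]
width: 0.185
time: 11.52
tool_pos: [0.5732, -0.1749, 0.0541]
tool_rot: [[0.118, 0.993, -0.0], [0.993, -0.118, -0.006], [-0.006, 0.0, -1.0]]
force: [0.3, -0.0, -0.2]
width: 0.6
```

```bash
python3 -m crank '{"delta_pos":[[0,0.05,0.4],[0,0.05,0.6],[0,0,0.8],[0,0,1],[0,0,1],[0,0,1],[0,0,0]],"twist":[[0,0,0],[0,0,0],[0,0,0],[0,0,0],[0,0,0],[0,0,0],[0,0,0]]}'
python3 -m crank '{"delta_pos":[[-0.7,-0.3,0.6],[-0.7,-0.3,0.6],[-0.7,-0.3,0.6],[-0.7,-0.3,0.6],[-0.7,-0.3,0],[-0.7,-0.3,0],[-0.7,-0.3,0],[0,0,0]],"twist":[[0,0,0],[0,0,0],[0,0,0],[0,0,0],[0,0,0],[0,0,0],[0,0,0],[0,0,0]]}'
python3 - <<'E'
from h import *
import cv2
a=cams.capture("top")[110:200,300:490,::-1];s=cams.capture("side")[60:180,180:370,::-1]
f=lambda i,k:cv2.convertScaleAbs(cv2.resize(i,None,fx=k,fy=k,interpolation=cv2.INTER_CUBIC),alpha=1.5)
cv2.imwrite("pics/f.png",np.vstack([f(a,2.8),f(s,2.8)]))
for e in(-3,0,3):
    x=(176+e)/1000;P=np.array([.5916-.1131*x,.0068-.9936*x])
    print(e,"neck@slot z.05 top",[round((a-b)*2.8) for a,b in zip(pix("top",[*P,.05]),(300,110))],"side nk .045",[round((a-b)*2.8)for a,b in zip(pix("side",[*P,.045]),(180,60))],"block top .091 top",[round((a-b)*2.8) for a,b in zip(pix("top",[*P,.091]),(300,110))],"side",[round((a-b)*2.8)for a,b in zip(pix("side",[*P,.091]),(180,60))])
E
```

```text
time: 12.4
tool_pos: [0.5732, -0.172, 0.208]
tool_rot: [[0.118, 0.993, 0.003], [0.993, -0.118, -0.009], [-0.008, 0.004, -1.0]]
force: [0.2, 0.6, 0.2]
width: 0.603
time: 13.4
tool_pos: [0.4152, -0.238, 0.2816]
tool_rot: [[0.119, 0.993, 0.0], [0.993, -0.119, -0.008], [-0.008, 0.001, -1.0]]
force: [1.5, -0.3, -0.1]
width: 0.6
-3 neck@slot z.05 top [416, 147] side nk .045 [311, 130] block top .091 top [443, 134] side [313, 76]
0 neck@slot z.05 top [421, 147] side nk .045 [313, 128] block top .091 top [449, 135] side [315, 74]
3 neck@slot z.05 top [426, 148] side nk .045 [315, 127] block top .091 top [454, 135] side [317, 73]
```

View pics/f.png

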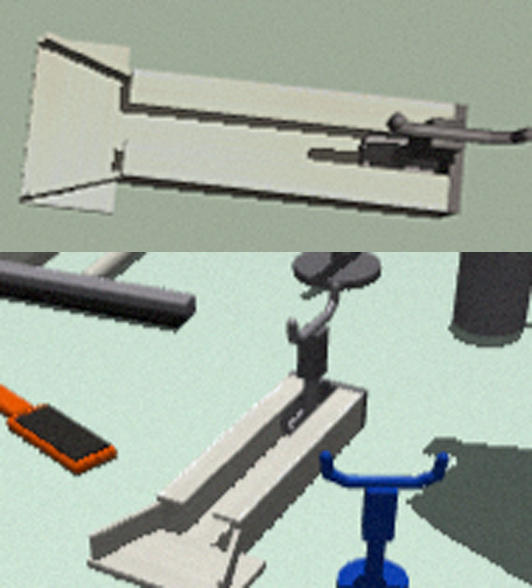

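The hanger stands upright in the rail near the cap. I'll enlarge the view to check that it is fully home and the others haven't moved.

```bash
python3 - <<'E'
from h import *
import cv2
T=cams.capture("top");S=cams.capture("side")
f=lambda i,k:cv2.convertScaleAbs(cv2.resize(i[:,:,::-1],None,fx=k,fy=k,interpolation=cv2.INTER_CUBIC),alpha=1.8)
a=f(T[140:200,400:500],7.5);b=f(S[80:125,270:320],7.5)[:, :]
o=np.zeros((450+0,750,3),np.uint8);o[:]=a
cv2.imwrite("pics/g.png",o)
# others unmoved: compare with first pictures
t0=cv2.resize(cv2.imread("pics/top0.png"),(512,384),interpolation=cv2.INTER_AREA);s0=cv2.resize(cv2.imread("pics/side0.png"),(512,384),interpolation=cv2.INTER_AREA)
for n,i,j,(x,y,w,h) in(("knob",T,t0,(150,230,40,35)),("one",T,t0,(243,212,50,38)),("blue",T,t0,(322,198,45,55)),("knobS",S,s0,(245,262,45,75)),("oneS",S,s0,(275,175,40,60)),("blank",T,t0,(260,320,40,40))):
    print(n,np.abs(i[y:y+h,x:x+w,::-1].astype(float)-j[y:y+h,x:x+w]).mean().round(2))
E
```

```text
knob 3.55
one 3.76
blue 3.81
knobS 4.16
oneS 4.27
blank 3.64
```

View pics/g.png

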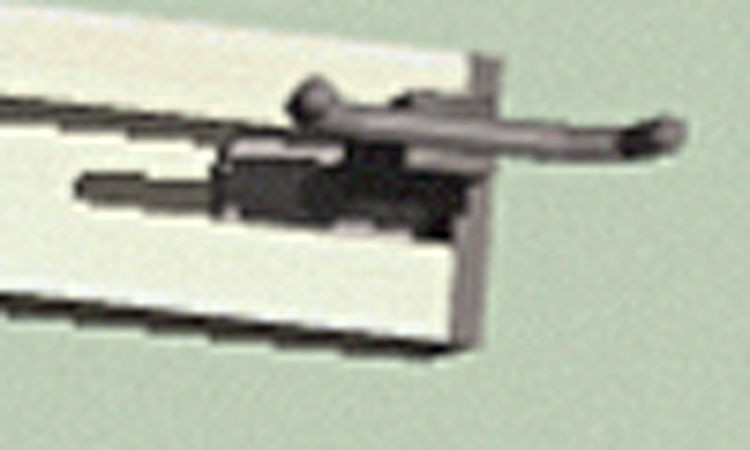

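```bash
python3 - <<'E'
from h import *
A=lambda u,v,z:pt("top",400,140,7.5,u,v,z)
d=np.array([-.1131,-.9936]);n=np.array([.9936,-.1131]);m=np.array([.5916,.0068])
for nme,P in(("tipmid",(A(315,92,.113)+A(668,132,.113))/2),("foot left edge",A(215,190,.014)),("cap in top",A(470,60,.032)),("cap in bot",A(450,335,.032))):
    q=P[:2]-m;print(nme,P,"s",q@d*1000,"lat",q@n*1000)
E
```

```text
tipmid [ 0.57319603 -0.16686062  0.113     ] s 174.63067812672463 lat 1.3548269588279302
foot left edge [ 0.57408826 -0.14262835  0.014     ] s 150.4525846519207 lat -0.49932128327835956
cap in top [ 0.60147493 -0.19613853  0.032     ] s 200.52287134653835 lat 32.76407484180974
cap in bot [ 0.5369213 -0.1888263  0.032    ] s 200.55844752112816 lat -32.20341867998594
```

```bash
python3 -c "
from station import bot,finish_job
s=bot.observe();print(s['time'],s['tool_pos'],s['force']);print(finish_job())"
```

```text
13.6 [ 0.41748178 -0.23738425  0.28163093] [-0.33168943  0.46645592 -0.27318676]
the job is handed in; nothing more can be done
None
```

I picked up the two-arm hanger, carried it over the apron and slid its foot along the channel to the closed end. I then pressed it home, lowered it onto the floor, opened the gripper and backed the arm well clear. I handed the job in at 13.6 s.

**Seating:** While pressing against the cap I felt about 3–5 N, then floor contact. In the top view the foot's axis came out at about x = 174.6 mm from the hook tips, against 176 for fully home. That is within my reading error of 1–2 mm, so the pictures alone don't rule out a gap that small. I took the contact force as the stronger evidence and did not push it again after letting go.

**Upright and clear:** The hanger stands upright in the slot with the robot touching nothing.

**Other hangers:** The one-arm, knob and blue hangers match the first pictures to within image noise.

**Grip:** The pads held the block higher than planned, with the tips near its upper half, and the opening read 0.18 where an 18 mm block should give about 0.21. I did not find out why, but the hanger did not visibly slip.

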